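Set the cap of the ball dispenser to its largest hole and tip the balls out

TASK

Two brass balls are shut in the clear jar of the tipping dispenser. Turn the jar's orange cap by its black bar until the largest of its holes, the only one the balls fit through, stands at the red pointer on the jar's rim; only then swing the lever with the black grip all the way over towards the tray, so that the jar tips and both balls roll out into the tray. Leave both balls in the tray and the cap as you set it.

Things in the scene. Friction and masses are not known exactly. Their poses are not given: they have to be found in the camera images.
- ball_dispenser: Grey bench dispenser, fixed. Origin on the desk straight below the jar's centre; x points away from its tray, y left of x, z up. Base x -150 to +55, y +-67 mm. Two posts (y +-51 to 61, x +-18, up to 138 mm) carry a clear jar, 86 mm across, on a level pivot along y at height 120 mm, x = 0. The upright jar spans heights 75 to 165 mm; a red pointer juts 15 mm out of its rim at -x.
- cap_bar (a point): Centre of the black bar on the middle of the orange cap, to turn it by: 52 mm long, 10 mm wide, 28 mm high, from 170 (the cap's upper face) to 198 mm above the desk, at the dispenser's x = y = 0. The cap is 94 mm across, 5 mm thick. The bar's long side points along the angle (selector_cap - pi/4) from the dispenser's x axis.
- selector_cap (a joint): Cap's angle on the jar (rad), anticlockwise from above; 0: the largest hole (29 mm, centred 29 mm from the axis) is at the red pointer (dispenser's -x). Other holes, a quarter turn apart: at 0 the 9 mm one points to +y, the 6 mm one to +x; the -y quarter is blank. Starts at 0.75 to 1.4, the 9 mm hole near the pointer. Stays where left (0.05 N m friction); range -1.6 to 1.6.
- lever_grip (a point): Centre of the black round grip (24 mm across, 30 mm long, along y) ending the tipping lever (8 mm rod, turns with the jar). Its arc: plane y = -105 mm of the dispenser, radius 90 mm about the pivot. Jar upright: lever 50 degrees back from vertical, grip at x +69, height 178 mm. It swings up, over and down on the tray side, 126 degrees to a stop (x -87, height 142 mm); 2 N, stays where left. This point's z is the jar's axis.
- tray_floor (a point): Centre of the floor of the open aluminium catch tray (black floor) that is part of the dispenser, at its x -55, y 0, 10 mm above the desk; axes as the dispenser's. Inside it measures 170 (x) by 90 mm (y); wall tops 46 mm above the desk.
- ball_1_center (a point): Centre of a brass ball, 12 mm across, 10 g, lying loose in the clear jar at the start.
- ball_2_center (a point): Centre of the second, like brass ball, 12 mm across, 10 g, loose in the clear jar at the start.

How it is judged:
On the way:
1. with the jar still upright (within 0.2 rad) and both balls still in it, the cap's largest hole stands at the red pointer, within 0.22 rad (value of joint selector_cap between -0.22 and 0.22 rad and angle between lever_grip's own z axis and vertical below 0.2 rad and z of each of ball_1_center, ball_2_center in the frame of ball_dispenser above 0.07 m), for 0.2 s.
At the end, for the whole second after the job is handed in: Both balls lie in the dispenser's tray, and the cap still has its largest hole at the red pointer, within 0.22 rad (12.6 degrees). Whether the jar stays tipped does not matter (x of ball_1_center in the frame of ball_dispenser between -0.145 and 0.035 m and y of ball_1_center in the frame of ball_dispenser between -0.05 and 0.05 m and z of each of ball_1_center, ball_2_center in the frame of ball_dispenser below 0.04 m and x of ball_2_center in the frame of ball_dispenser between -0.145 and 0.035 m and y of ball_2_center in the frame of ball_dispenser between -0.05 and 0.05 m and value of joint selector_cap between -0.22 and 0.22 rad); the robot touches nothing.
It also fails if it takes over 58 s, if anything falls off the work surface, if the arm or the gripper's body presses on something with over 40 N, if the wrist force passes 120 N, or if a joint passes its speed limit or range.

ROBOT

A 6-joint arm with a two-finger parallel gripper is mounted at the origin on a cart in front of the work surface, level with it; the furniture and walls round the work are solid. World frame = base frame: x ahead of the robot, y to its left, z up, the work surface at z = 0. Lengths are in m, angles in rad, forces in N, time in s.
With the tool pointing down it reaches from about 0.35 to 0.975 m from the base axis. Payload 17.4 kg.
Tool frame: the origin (TCP) lies midway between the tips of the shut fingers; the grasp point (between the pads) lies arm.grasp_offset behind it (arm.grasp_offset is the distance from the TCP to the grasp point, in m); z points along the fingers, y is the line along which they close (so a half turn about z gives the same grasp; the last joint's range is limited). The gripper opens to 85 mm and grips with 20 to 120 N. Pads are 22 mm wide; open, the fingers measure 114 mm over their backs; the gripper's body (76 mm by 85 mm) begins 54 mm behind the grasp point. The pads swing forward as they close: fully open they stand 13 mm farther back than shut.
Start: joints at [-0.038, 0.116, 1.442, -0, 1.584, -0.038], TCP at [0.675, -0, 0.231] pointing down, gripper open.
Joint ranges: [-2.83, 2.83], [-0.83, 2.19], [0.07, 2.5], [-1.14, 4.28], [0.01, 3], [-2.97, 2.97]. Speed limits (rad/s): [1.89, 1.89, 2.22, 3.14, 3.14, 3.14].

INTERFACE

Orientations are given as a unit quaternion [w, x, y, z].
In Python, from rig import sensors, cams, workorder, silhouettes, arm gives the robot as it stands. The module is installed in compiled form; this text tells all that it offers.
- The arm moves only by the tool send_rows, never from a script. Its argument "series" is a list of rows, each a list of 7 numbers: the turn, a rotation vector about the tool's x, y, z in degrees, then the shift along the tool's x, y, z in m, then the opening, from 0 (shut) to 1 (fully open). In form: [[ax, ay, az, dx, dy, dz, jaw], ...]. A call has exactly 10 rows; each row is the pose to reach, as a shift and turn from the pose commanded when the call began, along the tool's axes at that moment; what a row does not reach only later rows make up. A row lasts 1/8 s, in which the tool goes at most 62.5 mm and 10.7 degrees, less where a joint would pass 70% of its speed; a pose out of reach is approached as far as the arm can. A call with a gripper value outside its range is refused whole. The fingers move at their own pace and stop on an object; "newtons" is the grip in N (left out, the last holds). Time passes only in rows, so rows that repeat a pose let the fingers close, or fill a call up. It gives the time, the measured TCP pose, the force, the opening and the grip force at its end, in the units of the state.
- sensors.observe(): the state, without advancing time (a new reading comes with each control period).
- cams.snapshot(name): name is "scene" or "side" or "wrist"; returns a dict with "image" (400x640x3 uint8, red, green, blue), "intrinsics" (3x3 intrinsics, pixels), "world_from_camera" (4x4, takes a point from camera to world coordinates). Camera axes: x right, y up, looking along -z (the intrinsics and any distortion apply to the point x, -y, -z); pixel columns grow to the right and rows downward; lengths in m; the calibration is good to about 2 mm. A picture is of the moment at which its call begins. There is no depth.
- workorder.hand_in(): hands the job in; it is judged then, once.
Trained networks look in a picture, given as the dict that the camera call returned (one of the last four; its "shot" number tells which), for a name from the list of things; names that differ only in an ending like _2 or _b are one class to them, and where a whole thing is asked for, a point or a joint stands for the part that bears it (a point fixed in the world has none). Each returns a list of dicts, best first, with "conf" (0 to 1); they miss things now and then, are a little off and sometimes report something else, mostly with a low value. They report only what shows in the picture. A call takes as long as a camera call.
- silhouettes(query, picture): "region" (400x640 bool, what is visible of it) and "location" ([row, column] in pixels, amid what is visible of it).
The state is a dict: "clock": time; "joint_positions": joint angles; "qd": joint speeds; "joint_torque": joint torques, N m; "tool_pos": TCP position; "eef_rot": TCP orientation; "wrist_force": force on the tool from outside, world axes, zero at the start; "torque": the same for the moment, N m; "grip_width": opening from 0.0 (shut) to 1.0 (fully open); "grasp_force": force on a finger pad.
Only numpy, scipy, OpenCV 4.12 (cv2) and the standard library are available. Lean on these libraries where they do the work, as an engineer would, in place of code of your own. Each camera call takes 0.05 s, during which the arm holds its last target. There are 200 camera calls.

## Working session

There is one attempt and no reset: what is moved stays moved. The work goes in short steps, Python scripts to look and compute and a tool call to move; the robot and the scene stay as the last step left them, time stands still between calls to the robot, and variables do not carry over. Pictures are saved under pics/ and viewed, at most 10 in all, crops included, and the job is handed in when it is done.

Besides the shell and the picture viewer there is one more tool, called after "Emit:" as name([rows], argument=value, ...), one row to a line, values as JSON. send_rows: Moves the arm, as the interface text tells. Its arguments: {"type":"object","properties":{"series":{"type":"array"},"newtons":{"type":"number"}},"required":["series"]}

```bash
mkdir -p pics
cat > h.py <<'E'
import numpy as np, cv2
from rig import sensors, cams, workorder, silhouettes, arm
def ray(p,rc):
    K=np.array(p["intrinsics"]);T=np.array(p["world_from_camera"])
    v=np.linalg.inv(K)@[rc[1],rc[0],1]; d=T[:3,:3]@[v[0],-v[1],-v[2]]
    return T[:3,3],d/np.linalg.norm(d)
def proj(p,X):
    K=np.array(p["intrinsics"]);T=np.array(p["world_from_camera"])
    c=T[:3,:3].T@(np.array(X)-T[:3,3]); v=K@[c[0],-c[1],-c[2]]; return v[:2]/v[2]
def tri(rays):
    A=0;b=0
    for o,d in rays:
        M=np.eye(3)-np.outer(d,d);A=A+M;b=b+M@o
    return np.linalg.solve(A,b)
def save(p,n,box=None,s=1):
    im=p["image"][...,::-1]
    if box: im=im[box[0]:box[1],box[2]:box[3]]
    cv2.imwrite("pics/"+n,cv2.resize(im,None,fx=s,fy=s))
E
python3 - <<'E'
from h import *
print(sensors.observe(),arm.grasp_offset)
P={n:cams.snapshot(n) for n in("scene","side","wrist")}
R={}
for n,p in P.items():
    for q in("cap_bar","lever_grip","ball_dispenser","tray_floor","selector_cap","ball_1_center"):
        for r in silhouettes(q,p)[:2]:
            print(n,q,round(r["conf"],2),r["location"],r["region"].sum()); R.setdefault(q,[]).append(ray(p,r["location"])) if r["conf"]>.5 else 0
    print(n,p["world_from_camera"])
for q in R: print(q,len(R[q]),tri(R[q]) if len(R[q])>1 else '')
save(P["scene"],"a.png"); save(P["side"],"b.png")
E
```

```text
{'clock': 0.0, 'joint_positions': array([-3.77826107e-02,  1.16514012e-01,  1.44230890e+00, -1.14970860e-05,
        1.58403946e+00, -3.77790881e-02]), 'qd': array([ 4.02682024e-05,  1.24210897e-03, -1.09208424e-03,  5.36928285e-04,
       -1.09094636e-03, -5.00171836e-04]), 'joint_torque': array([-3.01628024e-03, -7.32023120e+01, -6.32483125e+01, -3.67824050e-04,
        6.55109907e-03, -4.52531231e-05]), 'tool_pos': array([6.74784564e-01, 7.61790995e-06, 2.30516198e-01]), 'eef_rot': array([-4.61642055e-04,  7.07107935e-01,  7.07105342e-01, -4.35852627e-04]), 'wrist_force': array([ 0.47499553, -0.08386561,  0.28799425]), 'torque': array([ 0.02257266, -0.06480057, -0.00941751]), 'grasp_force': 0.0, 'grip_width': 0.9990418238865676} 0.0187
scene cap_bar 0.6 [192.7, 337.0] 1540
scene lever_grip 0.87 [207.7, 340.3] 3593
scene ball_dispenser 0.59 [263.1, 347.9] 10668
scene tray_floor 0.77 [268.6, 350.3] 10752
scene selector_cap 0.68 [189.7, 339.3] 1499
scene [[-0.78547535  0.29458589 -0.54428635  0.1609342 ]
 [-0.61886461 -0.38227483  0.68620154  0.6682034 ]
 [-0.00592168  0.87583395  0.
[... 563 characters left out ...]
 26988
wrist ball_dispenser 0.67 [86.0, 165.9] 35953
wrist tray_floor 0.69 [85.3, 169.1] 36694
wrist selector_cap 0.91 [64.1, 131.5] 19223
wrist selector_cap 0.53 [85.6, 168.2] 36284
wrist [[ 9.99999832e-01 -2.16954073e-04  5.36735352e-04  6.74803129e-01]
 [ 4.13061015e-05  9.51500133e-01  3.07648330e-01  7.90499888e-02]
 [-5.77449317e-04 -3.07648256e-01  9.51499983e-01  3.73263036e-01]
 [ 0.00000000e+00  0.00000000e+00  0.00000000e+00  1.00000000e+00]]
cap_bar 3 [0.56185883 0.10054192 0.17132379]
lever_grip 3 [0.5576823  0.0918742  0.13573024]
ball_dispenser 3 [0.53530481 0.09442517 0.05421635]
tray_floor 3 [0.531358   0.0955024  0.04324709]
selector_cap 4 [0.56837363 0.09475506 0.16824873]
```

Run:
```python
from h import *
a=cv2.imread("pics/a.png")[110:350,220:480];b=cv2.imread("pics/b.png")[120:330,200:420]
cv2.imwrite("pics/ab.png",np.vstack([cv2.resize(a,(600,554))]));cv2.imwrite("pics/bb.png",cv2.resize(b,(620,592)))
save(cams.snapshot("wrist"),"w.png")
```

```text
(no output)
```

View pics/ab.png

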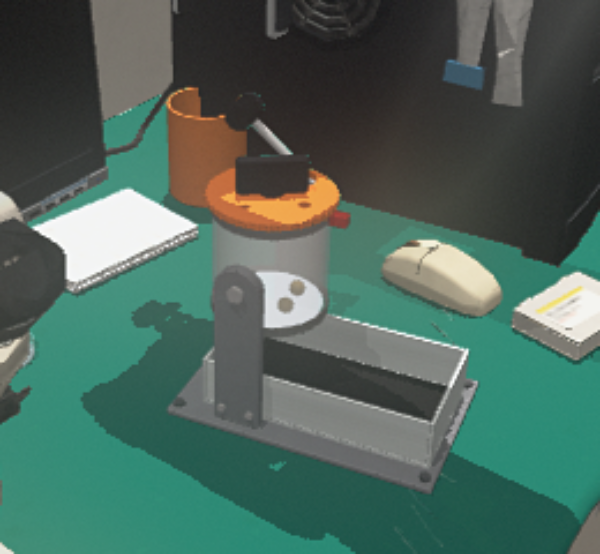

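View pics/bb.png

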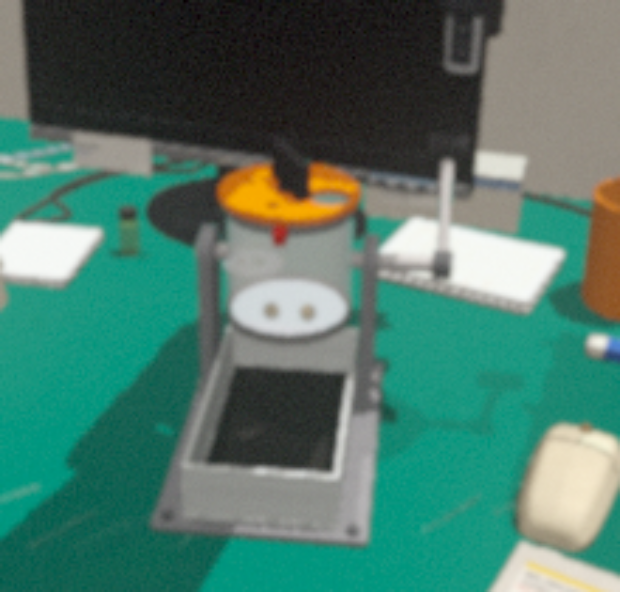

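View pics/w.png

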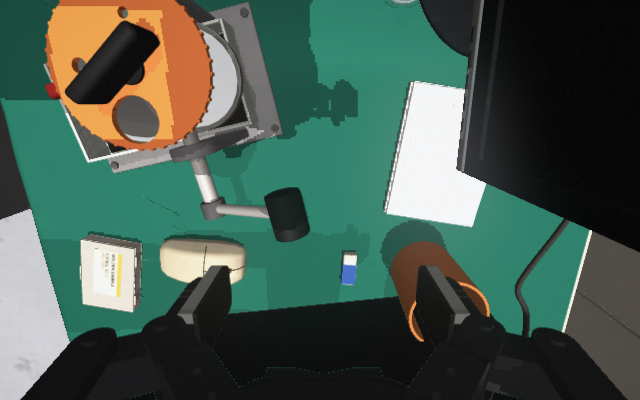

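```bash
cat > fit.py <<'E'
from h import *
from scipy.optimize import least_squares
W,S,D="wrist","scene","side"
obs=[(W,(245,2),(55,67,4)),(W,(281,133),(55,-67,4)),(W,(112,172),(-150,-67,4)),(S,(406.7,322),(-150,67,4)),(S,(293,285.5),(55,67,4)),
(D,(255,307),(-150,67,4)),(D,(330.6,312),(-150,-67,4)),(W,(287,214),(69,-105,178)),(S,(326.2,157.7),(69,-105,178)),
(W,(136,119),29),(W,(79,65),-90),(W,(123,12),180)]
P={n:cams.snapshot(n) for n in(W,S,D)}
def pt(v,q):
    if not isinstance(q,tuple):
        a=np.pi+v[3]-{29:0,-90:np.pi/2,180:np.pi}[q]; q=(29*np.cos(a),29*np.sin(a),170)
    c,s=np.cos(v[2]),np.sin(v[2]); return [v[0]+(c*q[0]-s*q[1])/1e3,v[1]+(s*q[0]+c*q[1])/1e3,q[2]/1e3]
f=lambda v:np.concatenate([proj(P[n],pt(v,q))-uv for n,uv,q in obs])
r=least_squares(f,[.57,.1,.29,1.],loss="soft_l1",x_scale=[.01,.01,.1,.1])
print(r.x,np.degrees(r.x[2:])); print(f(r.x).reshape(-1,2).round(1).tolist())
for q in[(0,0,198),(69,-105,178),(-87,-105,142)]:print(np.round(pt(r.x,q),4))
d=[silhouettes("lever_grip",P[n])[0] for n in(W,S)]
E
python3 fit.py
```

```text
[0.56135684 0.09760492 0.21940688 1.29307387] [12.57108849 74.0876752 ]
[[3.9, -1.0], [2.1, 1.2], [1.4, 1.1], [0.5, 1.4], [-0.8, 2.4], [-2.2, -0.2], [-0.8, 1.1], [0.1, -0.1], [0.1, 0.6], [-0.8, 0.5], [0.0, 0.2], [-0.4, 0.1]]
[0.5614 0.0976 0.198 ]
[0.6516 0.0101 0.178 ]
[ 0.4993 -0.0238  0.142 ]
```

Emit:
send_rows([
  [0,0,10,0.024,-0.028,0,0.7],
  [0,0,20,0.048,-0.056,0,0.6],
  [0,0,30,0.072,-0.084,0,0.6],
  [0,0,40,0.0976,-0.1134,0,0.6],
  [0,0,48.3,0.0976,-0.1134,0,0.6],
  [0,0,48.3,0.0976,-0.1134,0,0.6],
  [0,0,48.3,0.0976,-0.1134,0,0.6],
  [0,0,48.3,0.0976,-0.1134,0,0.6],
  [0,0,48.3,0.0976,-0.1134,0,0.6],
  [0,0,48.3,0.0976,-0.1134,0,0.6],
], newtons=30)

```text
clock: 2.6
tool_pos: [0.5617, 0.0975, 0.2313]
eef_rot: [-0.0, 0.934, 0.356, -0.0]
wrist_force: [-0.1, -0.2, -0.7]
grip_width: 0.598
grasp_force: 0.0
```

Run:
```python
from h import *
p=cams.snapshot("wrist"); im=p["image"].copy()
a=np.radians(41.66); c=np.array([.5614,.0976])
u=np.array([np.cos(a),np.sin(a)]);v=np.array([-u[1],u[0]])
for s,t in((1,1),(1,-1),(-1,1),(-1,-1)):
    q=proj(p,[*(c+s*.026*u+t*.005*v),.198]);cv2.circle(im,(int(q[0]),int(q[1])),3,(255,0,0),-1);print(q)
p["image"]=im;save(p,"w2.png")
```

```text
[314.50317898 199.3646337 ]
[332.03008953 199.38035426]
[315.12516657 279.653878  ]
[331.24823559 279.66603575]
```

View pics/w2.png

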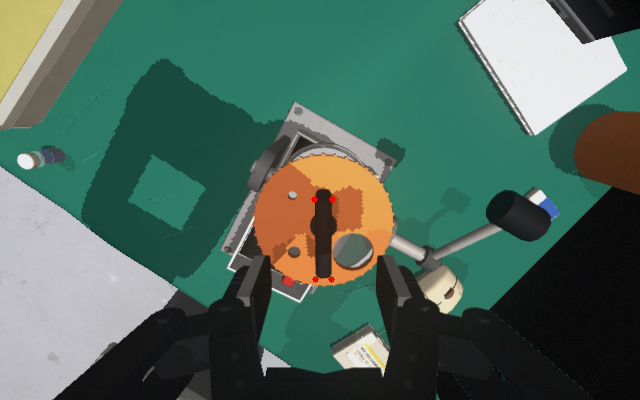

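Emit:
send_rows([
  [0,0,0,0,0,0.028,0.6],
  [0,0,0,0,0,0.055,0.6],
  [0,0,0,0,0,0.055,0.6],
  [0,0,0,0,0,0.055,0],
  [0,0,0,0,0,0.055,0],
  [0,0,0,0,0,0.055,0],
  [0,0,0,0,0,0.055,0],
  [0,0,0,0,0,0.055,0],
  [0,0,0,0,0,0.055,0],
  [0,0,0,0,0,0.055,0],
], newtons=30)

```text
clock: 3.9
tool_pos: [0.5619, 0.0978, 0.1776]
eef_rot: [-0.0, 0.934, 0.356, 0.001]
wrist_force: [-2.7, 2.2, 6.3]
grip_width: 0.105
grasp_force: 32.0
```

Gripped: 0.105 of 85 mm is about 9 mm, which fits the bar. Now I'll turn it.

Emit:
send_rows([
  [0,0,8,0,0,0,0],
  [0,0,17,0,0,0,0],
  [0,0,26,0,0,0,0],
  [0,0,35,0,0,0,0],
  [0,0,44,0,0,0,0],
  [0,0,53,0,0,0,0],
  [0,0,62,0,0,0,0],
  [0,0,70,0,0,0,0],
  [0,0,74,0,0,0,0],
  [0,0,74,0,0,0,0],
])

```text
clock: 5.15
tool_pos: [0.5619, 0.0971, 0.1776]
eef_rot: [0.0, 0.96, -0.279, 0.001]
wrist_force: [-2.3, -4.8, 6.7]
grip_width: 0.111
grasp_force: 32.0
```

Emit:
send_rows([
  [0,0,0,0,0,0,0],
  [0,0,0,0,0,0,0],
  [0,0,0,0,0,0,0.4],
  [0,0,0,0,0,0,0.6],
  [0,0,0,0,0,0,0.6],
  [0,0,0,0,0,0,0.6],
  [0,0,0,0,0,-0.03,0.6],
  [0,0,0,0,0,-0.08,0.6],
  [0,0,0,0,0,-0.09,0.6],
  [0,0,0,0,0,-0.09,0.6],
])

```text
clock: 6.4
tool_pos: [0.5618, 0.0976, 0.2665]
eef_rot: [-0.0, 0.961, -0.278, 0.0]
wrist_force: [0.2, -0.1, -1.0]
grip_width: 0.602
grasp_force: 0.0
```

Run:
```python
from h import *
print(sensors.observe()["joint_positions"])
save(cams.snapshot("wrist"),"w3.png")
```

```text
[ 1.27333871e-01 -1.20154168e-01  1.62089796e+00  2.33870710e-05
  1.64003951e+00  2.26187031e+00]
```

View pics/w3.png

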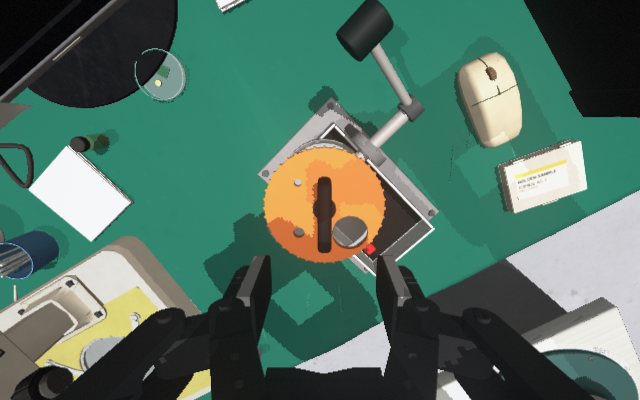

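Run:
```python
from h import *
p=cams.snapshot("wrist")
def at(u,v,z):
    o,d=ray(p,(v,u)); return (o+d*(z-o[2])/d[2])[:2]
H=at(350,232,.170);h9=at(299,232,.170);h6=at(298,183,.17);c=(H+h6)/2
ptr=at(370,248,.163);g=at(365,30,.178)
print(c,g)
ang=lambda v:np.degrees(np.arctan2(v[1],v[0]))
C=np.array([.5614,.0976])
print("cap", ang(H-C)-ang(ptr-C), "holes axis",ang(H-h6)%360-180, "yaw by pointer",ang(C-ptr),"yaw by grip",ang(g-C)-ang([69,-105]))
for n in("scene","wrist"):
    print(n,[ (r["conf"],r["location"]) for r in silhouettes("selector_cap",cams.snapshot(n))[:1]])
```

```text
[0.56074917 0.09691881] [0.65055952 0.00989982]
cap 0.3041098283690644 holes axis 12.943720534357539 yaw by pointer 13.651714818592774 yaw by grip 12.162127148995552
scene [(0.75, [192.1, 335.4])]
wrist [(0.84, [199.7, 321.9])]
```

Emit:
send_rows([
  [0,0,-9,0.03,0.006,0,0.6],
  [0,0,-18,0.06,0.012,0,0.6],
  [0,0,-27,0.09,0.018,0,0.6],
  [0,0,-36,0.122,0.0264,0,0.6],
  [0,0,-45,0.122,0.0264,0,0.6],
  [0,0,-45,0.122,0.0264,0,0.6],
  [0,0,-45,0.122,0.0264,0.03,0.6],
  [0,0,-45,0.122,0.0264,0.03,0.6],
  [0,0,-45,0.122,0.0264,0.03,0.6],
  [0,0,-45,0.122,0.0264,0.03,0.6],
], newtons=20)

```text
clock: 7.95
tool_pos: [0.6509, 0.0102, 0.2376]
eef_rot: [0.0, 0.994, 0.11, 0.001]
wrist_force: [-0.6, -0.1, 0.1]
grip_width: 0.6
grasp_force: 0.0
```

Run:
```python
from h import *
s=sensors.observe();print(s["tool_pos"],s["eef_rot"],s["joint_positions"][5])
p=cams.snapshot("wrist");print(proj(p,[.651,.010,.178]));save(p,"w4.png")
```

```text
[0.65087358 0.01020492 0.23762192] [9.38538747e-05 9.93901501e-01 1.10268937e-01 7.47455621e-04] 1.3262973579699
[323.93515531 224.71019605]
```

View pics/w4.png

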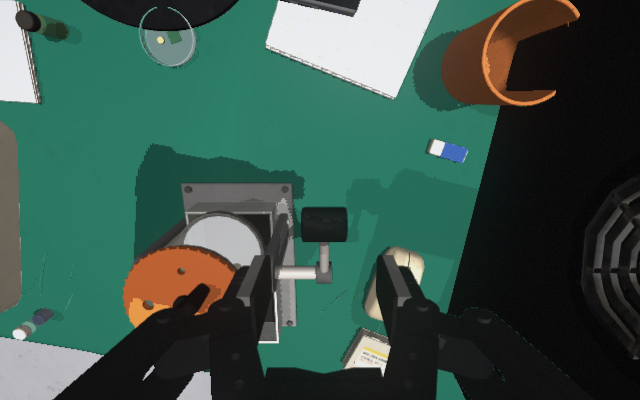

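Emit:
send_rows([
  [0,0,0,0,0,0.04,0.6],
  [0,0,0,0,0,0.08,0.6],
  [0,0,0,0,0,0.08,0.6],
  [0,0,0,0,0,0.08,0],
  [0,0,0,0,0,0.08,0],
  [0,0,0,0,0,0.08,0],
  [0,0,0,0,0,0.08,0],
  [0,0,0,0,0,0.08,0],
  [0,0,0,0,0,0.08,0],
  [0,0,0,0,0,0.08,0],
], newtons=20)

```text
clock: 9.25
tool_pos: [0.6515, 0.01, 0.1588]
eef_rot: [0.0, 0.994, 0.111, 0.002]
wrist_force: [-0.8, -1.4, 7.0]
grip_width: 0.346
grasp_force: 25.6
```

Emit:
send_rows([
  [0,0,0,-0.0067,0,-0.0072,0],
  [0,0,0,-0.0142,0,-0.0137,0],
  [0,0,0,-0.0224,0,-0.0192,0],
  [0,0,0,-0.0312,0,-0.0239,0],
  [0,0,0,-0.0404,0,-0.0275,0],
  [0,0,0,-0.0499,0,-0.0301,0],
  [0,0,0,-0.0597,0,-0.0317,0],
  [0,0,0,-0.0696,0,-0.0322,0],
  [0,0,0,-0.0794,0,-0.0315,0],
  [0,0,0,-0.0892,0,-0.0298,0],
])

```text
clock: 10.5
tool_pos: [0.5633, -0.0097, 0.1868]
eef_rot: [0.0, 0.994, 0.111, 0.001]
wrist_force: [5.3, -2.1, 4.7]
grip_width: 0.346
grasp_force: 24.3
```

Emit:
send_rows([
  [0,0,0,-0.0105,0,0.0031,0],
  [0,0,0,-0.0206,0,0.0075,0],
  [0,0,0,-0.0301,0,0.0131,0],
  [0,0,0,-0.0388,0,0.0198,0],
  [0,0,0,-0.0466,0,0.0275,0],
  [0,0,0,-0.0535,0,0.0361,0],
  [0,0,0,-0.0592,0,0.0454,0],
  [0,0,0,-0.0638,0,0.0554,0],
  [0,0,0,-0.0671,0,0.0659,0],
  [0,0,0,-0.0675,0,0.0675,0],
])

```text
clock: 11.75
tool_pos: [0.4967, -0.0247, 0.118]
eef_rot: [0.0, 0.994, 0.11, -0.001]
wrist_force: [-5.4, -4.9, 6.5]
grip_width: 0.345
grasp_force: 29.1
```

Emit:
send_rows([
  [0,0,0,0,0,0,0],
  [0,0,0,0,0,0,0],
  [0,0,0,0,0,0,0],
  [0,0,0,0,0,0,0],
  [0,0,0,0,0,0,0],
  [0,0,0,0,0,0,0],
  [0,0,0,0,0,0,0],
  [0,0,0,0,0,0,0],
  [0,0,0,0,0,0,0],
  [0,0,0,0,0,0,0],
])

```text
clock: 13.0
tool_pos: [0.4968, -0.0247, 0.1183]
eef_rot: [0.0, 0.994, 0.111, -0.001]
wrist_force: [-4.2, -5.5, 2.1]
grip_width: 0.351
grasp_force: 28.7
```

Run:
```python
from h import *
for n in("scene","side"):
    p=cams.snapshot(n);im=p["image"][130:330,230:430,::-1];cv2.imwrite(f"pics/{n}5.png",im)
    for r in silhouettes("ball_1_center",p)[:3]: print(n,r["conf"],r["location"])
cv2.imwrite("pics/5.png",cv2.resize(np.hstack([cv2.imread("pics/scene5.png"),cv2.imread("pics/side5.png")]),(800,400)))
```

```text
(no output)
```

View pics/5.png

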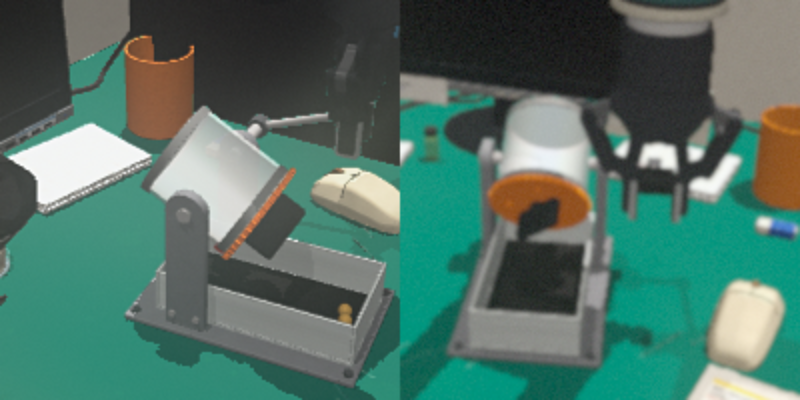

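Both balls lie in the tray at its front end: two brass spots at about (345, 308) and (345, 319) of the left half. The jar is empty. Next I release the grip and go up.

Emit:
send_rows([
  [0,0,0,0,0,0,0.4],
  [0,0,0,0,0,0,0.55],
  [0,0,0,0,0,0,0.55],
  [0,0,0,0,0,0,0.55],
  [0,0,0,0,0,-0.03,0.55],
  [0,0,0,0,0,-0.07,0.55],
  [0,0,0,0,0,-0.11,0.55],
  [0,0,0,0,0,-0.15,0.55],
  [0,0,0,0,0,-0.16,0.55],
  [0,0,0,0,0,-0.16,0.55],
])

```text
clock: 14.45
tool_pos: [0.4978, -0.0243, 0.2786]
eef_rot: [0.0, 0.994, 0.111, 0.0]
wrist_force: [-1.1, 0.1, 0.5]
grip_width: 0.547
grasp_force: 0.0
```

Run:
```python
from h import *
for n in("scene","wrist"):
    p=cams.snapshot(n);cv2.imwrite(f"pics/{n}6.png",p["image"][...,::-1])
a=cv2.resize(cv2.imread("pics/scene6.png")[180:330,260:460],(400,300));b=cv2.resize(cv2.imread("pics/wrist6.png"),(400,250))
cv2.imwrite("pics/6.png",np.vstack([a,b]))
```

```text
(no output)
```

View pics/6.png

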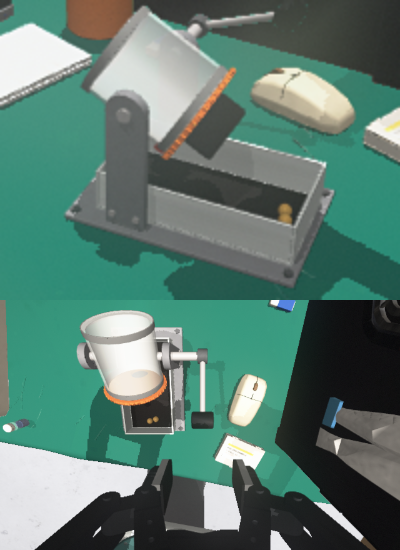

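The wrist view shows both balls side by side on the tray floor at about (152, 421), and the gripper is clear of everything.

```bash
python3 -c "
from rig import workorder
print(workorder.hand_in())"
```

```text
the job is handed in; nothing more can be done
None
```

The job is handed in: I turned the cap's largest hole to the red pointer (about 1° off when measured before tipping), tipped the jar, and both balls lay in the tray with the gripper clear; hand-in gave no verdict.

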